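# Put the pepper mill, can and spice jar on the right display stands

### The arm

A 6-joint arm with a two-finger parallel gripper is mounted at the origin on a cart in front of the work surface, level with it; the furniture and walls round the work are solid. World frame = base frame: x ahead of the robot, y to its left, z up, the work surface at z = 0. Lengths are in m, angles in rad, forces in N, time in s.
With the tool pointing down it reaches from about 0.375 to 0.975 m from the base axis. Payload 3.8 kg.
Tool frame: the origin (TCP) lies at the very end of the fingers, on their centre line; the grasp point (between the pads) lies 19 mm behind it; z points along the fingers, y is the line along which they close (so a half turn about z gives the same grasp; the last joint's range is limited). The gripper opens to 88 mm and grips with 3 to 60 N. Pads are 18 mm wide; open, the fingers measure 123 mm over their backs; the gripper's body (75 mm by 187 mm) begins 45 mm behind the grasp point.
Start: joints at [-1.319, 0.264, 1.604, -0, 1.274, -0.037], TCP at [0.192, -0.647, 0.239] pointing down, gripper open.
Joint ranges: [-2.63, 2.63], [-0.94, 2.18], [0.31, 2.57], [-1.31, 4.45], [0, 2.66], [-2.55, 2.55]. Speed limits (rad/s): [2.57, 2.57, 3.14, 3.14, 3.14, 3.14].

### API

Orientations are given as [roll, pitch, yaw] about the fixed x, y, z axes, in that order (R = Rz(yaw) Ry(pitch) Rx(roll)).
In Python, from bench import bot, planner, vision gives the robot as it stands. Calls block until the motion is done:
- bot.move_ptp(position, orientation): joint-space move of the TCP to a pose.
- bot.movel(position, frame=None, vel=0.15): straight line of the TCP; frame=None keeps the orientation; vel is the mean speed in m/s.
- bot.move_j(angles): joint-space move.
- bot.grip(opening, newtons=None): finger opening in m; newtons is the grip in N (None keeps the last); returns when the fingers have stopped.
- bot.sleep(seconds).
- planner.inverse_kinematics(position, orientation): joint angles nearest the present ones, or None.
- bot.get_state(): the state.
- vision.capture(name): name is "scene" or "top" or "wrist"; returns the picture (420x560x3 uint8, blue, green, red); there is no depth.
- vision.camera_params(name): a dict with "K" (3x3 intrinsics, pixels), "k1" (the pictures are not rectified: a ray, as slopes to the right and down, at radius r is drawn at 1 + k1 r^2 times it, then the intrinsics apply), "xyz" and "orientation" of the camera in the world. Camera axes: x right, y down, z forward; pixel columns grow to the right and rows downward; lengths in m; the calibration is good to about 2 mm. A picture is of the moment at which its call begins: read the wrist's pose just before it. camera_params takes no time and is no camera call; for the wrist camera it gives the pose at the moment of the call.
A pose or a line that the arm cannot do raises bot.PlanningError and nothing moves.
- bot.hand_in(): hands the job in; it is judged then, once.
The state is a dict: "clock": time; "qpos": joint angles; "qvel": joint speeds; "joint_efforts": joint torques, N m; "tool_pos": TCP position; "eef_rot": TCP orientation; "wrist_force": force on the tool from outside, world axes, zero at the start; "moment": the same for the moment, N m; "width": finger opening in m; "gripper_force": force on a finger pad.
Only numpy, scipy, OpenCV 4.12 (cv2) and the standard library are available. Lean on these libraries where they do the work, as an engineer would, in place of code of your own. Each camera call takes 0.05 s, during which the arm holds its last target. There are 200 camera calls.

### The job

The pepper mill, the drink can and the spice jar stand on the wrong wooden stands. Rearrange them so that their tops come level: the tall mill on the lowest stand, the can on the middle-height stand and the short spice jar on the highest, each upright in the middle of its stand. The square cork mat is free for setting something down on the way; do not knock any of the three over, and leave the bean tin, the mug and the fish tin where they are.

Things in the scene. Friction and masses are not known exactly. Their poses are not given: they have to be found in the camera images.
- mill_mid (a point): Dark wooden pepper mill, 170 mm tall, the tallest of the three: round, slightly waisted body, 58 mm across at the foot, with a rounded head (48 mm across, from 123 to 159 mm up, on a line with the body; it does not turn) and a small knob on top. Too tall to take at half height from above: grip the head, about 140 mm above the underside. The point is on its axis, 85 mm above its underside; z up the mill.
- can_mid (a point): Upright light-brown drink can, 134 mm tall, 53 mm across, closed and rigid; from above, grip it about 95 mm above its underside. The point is on its axis, 67 mm above its underside; z up the can.
- jar_mid (a point): Upright glass spice jar with a black lid, 105 mm tall, 41 mm across. The point is on its axis, 52.5 mm above its underside; z up the jar.
- low_stand_top (a point): Lowest round wooden stand: a plain disc 12 mm high, 124 mm across, the widest. Fixed to the worktop; the point is the centre of its upper face, z up. At the start the spice jar stands on it, up to 9 mm off centre; the mill belongs on it.
- middle_stand_top (a point): Middle round wooden pedestal stand: 48 mm high, flat top 108 mm across. Fixed to the worktop; the point is the centre of its upper face, z up. At the start the pepper mill stands on it, up to 9 mm off centre; the can belongs on it.
- high_stand_top (a point): Highest round wooden pedestal stand: 77 mm high, flat top 92 mm across, the narrowest. Fixed to the worktop; the point is the centre of its upper face, z up. At the start the drink can stands on it, up to 9 mm off centre; the spice jar belongs on it.
- mat_top (a point): Empty square cork mat, 110 x 110 x 6 mm, fixed, lying on the worktop: the free spot. The point is the centre of its upper face, z up.
- bean_tin: Bystander: short green food tin standing on the worktop, 75 mm across, 58 mm tall; origin at the centre of its underside.
- mug: Bystander: white mug with dark dots, 82 x 117 mm with its handle, 91 mm tall; origin at the centre of its underside.
- fish_tin: Bystander: flat oblong fish tin, 63 x 105 mm (long side along its y), 25 mm tall; origin at the centre of its underside.
Things that resemble listed ones, but are neither listed nor needed, are in the scene too. Leave any orange or purple look-alike of the part that bears jar_mid alone.

How it is judged:
By the outcome, as a careful person would: the job done as asked, in the order asked, and still so for the second after the job is handed in, with the robot touching nothing.
It also fails if it takes over 112 s, if anything falls off the work surface, if the arm or the gripper's body presses on something with over 40 N, if the wrist force passes 120 N, or if a joint passes its speed limit or range.

## Working session

There is one attempt and no reset: what is moved stays moved. The work goes in short steps, each a Python script; the robot and the scene stay as the last script left them, time stands still between calls to the robot, and variables do not carry over. Pictures are saved under pics/ and viewed, at most 14 in all, crops included, and the job is handed in when it is done.

```bash
mkdir -p pics; ls
python3 - <<'E'
from bench import bot, planner, vision
import cv2
for n in ["scene","top"]:
    cv2.imwrite(f"pics/{n}0.png",cv2.resize(vision.capture(n),(800,600),interpolation=cv2.INTER_CUBIC)); print(n,vision.camera_params(n))
print(bot.get_state())
E
```

```text
pics
scene {'K': array([[526.31172847,   0.        , 280.02661395],
       [  0.        , 526.31172847, 211.0160118 ],
       [  0.        ,   0.        ,   1.        ]]), 'k1': -0.06562618182152577, 'xyz': array([-0.72163384,  0.95708755,  1.42758851]), 'orientation': array([-2.29972983,  0.02029222, -2.16931503])}
top {'K': array([[389.1959777 ,   0.        , 279.5306366 ],
       [  0.        , 389.1959777 , 208.89425677],
       [  0.        ,   0.        ,   1.        ]]), 'k1': -0.10452914582167602, 'xyz': array([-0.52662843,  0.25043982,  1.42451458]), 'orientation': array([-2.47718473,  0.00391208, -1.6696992 ])}
{'clock': 0.1, 'qpos': array([-1.31889649e+00,  2.64665069e-01,  1.60521230e+00, -2.06242501e-05,
        1.27371506e+00, -3.68794024e-02]), 'qvel': array([ 8.21895254e-04, -2.60636316e-03, -4.20310671e-03,  7.55841506e-05,
        6.89948916e-04,  1.17567730e-04]), 'joint_efforts': array([-2.30197866e-04, -5.03620827e+01, -3.58072436e+01,  7.28920544e-02,
        2.32894759e-02, -4.81464792e-05]), 'tool_pos': array([ 0.19207442, -0.64643163,  0.23753468]), 'eef_rot': array([-3.13959351e+00, -5.40385875e-05,  2.88785239e-01]), 'wrist_force': array([ 1.11159079, -0.06317104,  0.80791984]), 'moment': array([-0.04745604, -0.00246519, -0.02704954]), 'gripper_force': 0.0, 'width': 0.08820805252131064}
```

View pics/scene0.png

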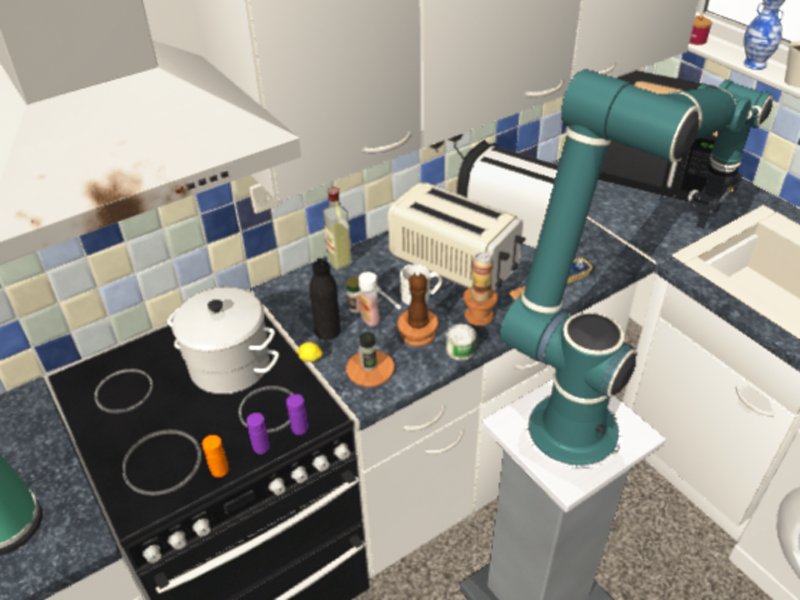

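View pics/top0.png

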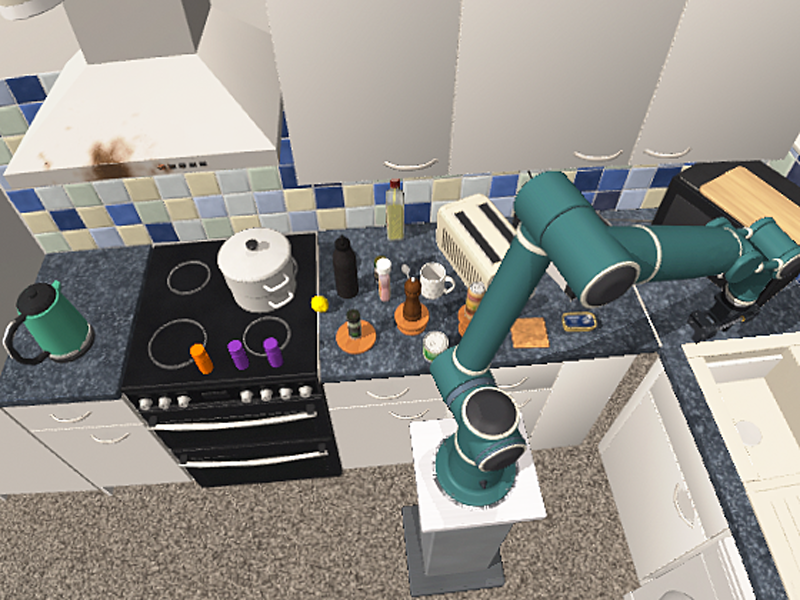

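The scene shows the jar on its disc at (368,365), the mill pedestal at (418,325), the can pedestal at (480,300), and the bean tin at (460,342). In the top view the mat is at (530,332) and the fish tin at (578,321). I'll enlarge both views.

```bash
cat > h.py <<'E'
import numpy as np, cv2
from scipy.spatial.transform import Rotation as R
from bench import bot, planner, vision
def px2plane(cp,uv,z):
    K=cp["K"]; d=(np.array(uv,float)-K[:2,2])/K[0,0]
    rd=np.linalg.norm(d); r=rd
    for _ in range(30): r=rd/(1+cp["k1"]*r*r)
    s=d*(r/rd if rd>0 else 1)
    v=R.from_euler("xyz",cp["orientation"]).as_matrix()@np.array([s[0],s[1],1])
    p=np.array(cp["xyz"]); return p+v*(z-p[2])/v[2]
def proj(cp,P):
    Rm=R.from_euler("xyz",cp["orientation"]).as_matrix()
    c=Rm.T@(np.array(P,float)-cp["xyz"]); s=c[:2]/c[2]
    return cp["K"][:2,2]+cp["K"][0,0]*s*(1+cp["k1"]*(s@s))
E
python3 - <<'E'
from h import *
a=cv2.imread("pics/scene0.png");b=cv2.imread("pics/top0.png")
c1=cv2.resize(a[230:400,300:620],(800,425),interpolation=cv2.INTER_CUBIC)
cv2.imwrite("pics/sc.png",c1)
c2=cv2.resize(b[230:380,310:630],(800,375),interpolation=cv2.INTER_CUBIC)
cv2.imwrite("pics/tc.png",c2)
k=.7
S=vision.camera_params("scene");T=vision.camera_params("top")
for n,c,u,z in [("low",S,(370,368),.012),("low",T,(356,336),.012),("mid",S,(418,324),.048),("mid",T,(411,317),.048),("high",S,(480,300),.077),("high",T,(473,310),.077),("mat",T,(530,332),.006),("bean",S,(460,330),.058),("bean",T,(436,338),.058),("fish",T,(578,321),.025),("mugtop",T,(432,268),.09),("pinkjar",T,(384,298),0),("blackbottle",T,(346,295),0),("lemon",T,(320,304),.02),("toasterfront",T,(495,290),0),("counteredge",T,(500,360),0)]:
    print(n,px2plane(c,np.array(u)*k,z).round(3))
E
```

```text
low [0.437 0.296 0.012]
low [0.443 0.293 0.012]
mid [0.468 0.122 0.048]
mid [0.471 0.121 0.048]
high [ 0.423 -0.051  0.077]
high [ 0.457 -0.066  0.077]
mat [ 0.406 -0.245  0.006]
bean [0.377 0.051 0.058]
bean [0.38  0.057 0.058]
fish [ 0.418 -0.399  0.025]
mugtop [0.626 0.037 0.09 ]
pinkjar [0.591 0.195 0.   ]
blackbottle [0.616 0.318 0.   ]
lemon [0.572 0.401 0.02 ]
toasterfront [ 0.587 -0.172  0.   ]
counteredge [ 0.319 -0.132  0.   ]
```

View pics/sc.png

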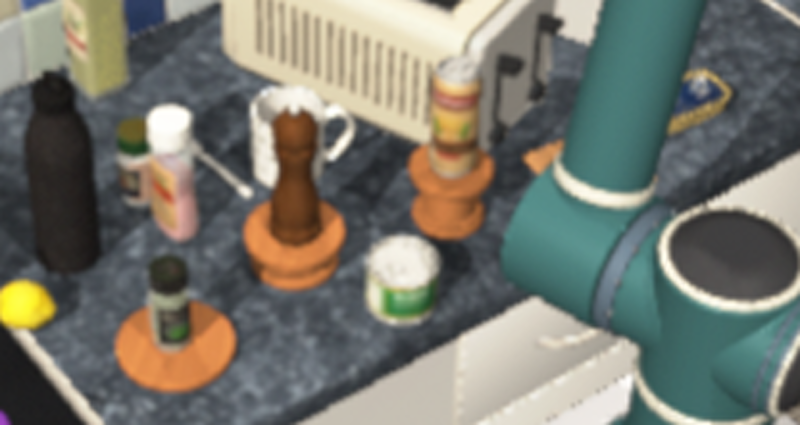

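View pics/tc.png

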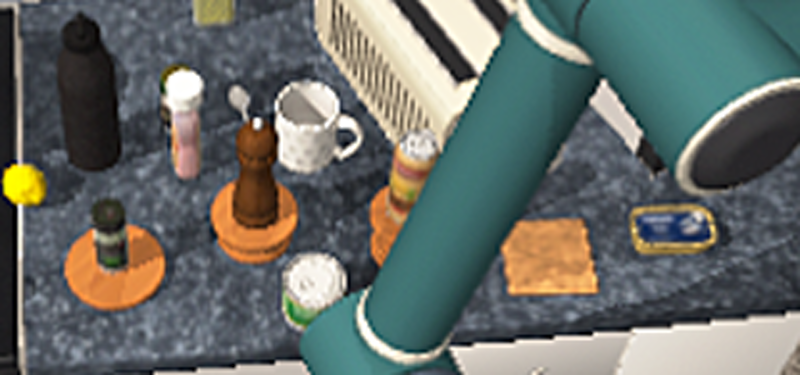

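Run:
```python
from h import *
import pickle
bot.movel([.192,-.647,.45],vel=.3)
for i,p in enumerate([(.42,-.15,.45),(.42,.2,.45)]):
    for yaw in (0,np.pi):
        print(yaw,planner.inverse_kinematics(list(p),[np.pi,0,yaw]))
    bot.move_ptp(list(p),[np.pi,0,0])
    cp=vision.camera_params("wrist"); im=vision.capture("wrist")
    pickle.dump((cp,im),open(f"w{i}.pkl","wb"))
    cv2.imwrite(f"pics/w{i}.png",cv2.resize(im,(800,600),interpolation=cv2.INTER_CUBIC))
    print(bot.get_state()["qpos"],cp["xyz"],cp["orientation"],bot.get_state()["clock"])
cv2.imwrite("pics/top1.png",cv2.resize(vision.capture("top"),(800,600),interpolation=cv2.INTER_CUBIC))
```

```text
0 [-3.98884830e-01 -2.35485783e-01  1.73203381e+00 -4.44089210e-16
  1.64504463e+00  1.17191150e+00]
3.141592653589793 [-0.39888483 -0.23548578  1.73203381  0.          1.64504463 -1.96968116]
[-4.00040295e-01 -2.34722217e-01  1.73170481e+00 -1.90209837e-04
  1.64488308e+00  1.17175009e+00] [ 0.49815655 -0.15081615  0.59625464] [ 2.83459340e+00  4.04081464e-04 -1.57193382e+00] 2.9833
0 [ 3.90866886e-01 -1.97585702e-01  1.70151365e+00 -4.44089210e-16
  1.63766470e+00  1.96166321e+00]
3.141592653589793 [ 0.39086689 -0.1975857   1.70151365  0.          1.6376647  -1.17992944]
[ 3.88923908e-01 -1.97611598e-01  1.70152951e+00 -5.15628929e-04
  1.63770868e+00  1.96129390e+00] [0.49839093 0.19904363 0.59643841] [ 2.83508136e+00 -1.37732240e-05 -1.57214221e+00] 4.35
```

View pics/w0.png

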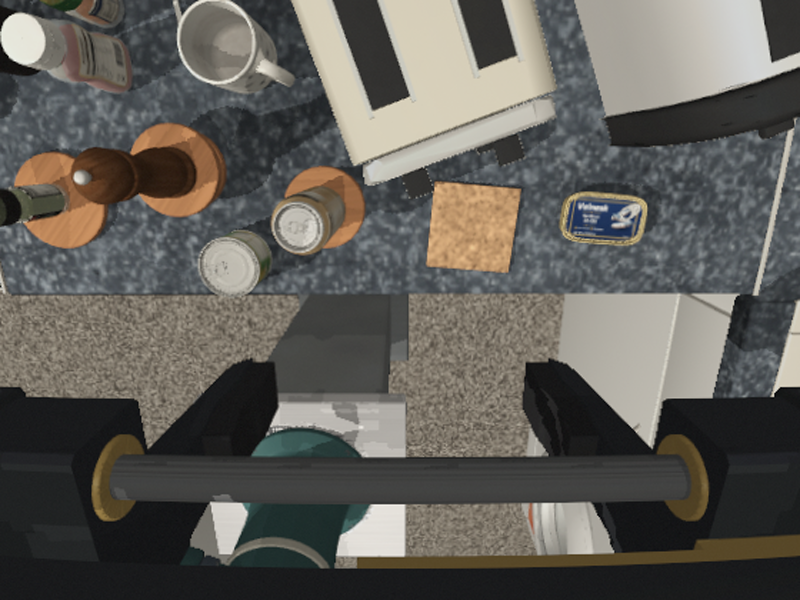

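View pics/w1.png

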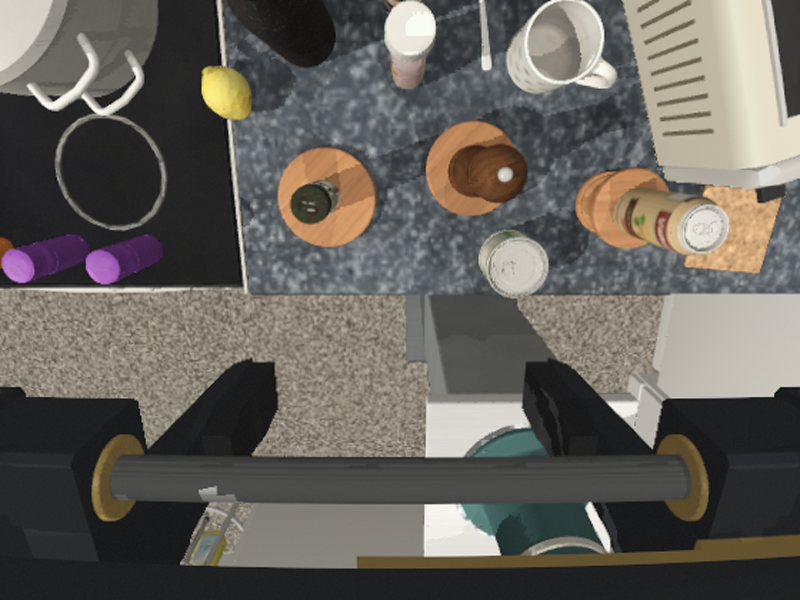

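Wrist views: low stand is at w1 (328,197) with the jar lid at (312,203). The mid stand is at w1 (476,168), knob (505,174). The high stand is at w0 ~(322,208), can top (299,224). Mat corners are w0 (434,182), (521,187), (513,272), (428,264). I'll compute positions and check them with overlays.

```bash
cat > ov.py <<'E'
from h import *
import pickle
k=.7
W=[pickle.load(open(f"w{i}.pkl","rb")) for i in (0,1)]
def m(i,u,z): return px2plane(W[i][0],(np.array(u)+.5)*k-.5,z)
def circ(i,c,r):
    t=np.linspace(0,2*np.pi,90)
    return np.array([proj(W[i][0],[c[0]+r*np.cos(a),c[1]+r*np.sin(a),c[2]]) for a in t])
def tile(i,items,ctr,s=5,w=80,h=60):
    u=proj(W[i][0],ctr); x0=int(np.clip(u[0]-w/2,0,560-w)); y0=int(max(0,u[1]-h/2))
    im=cv2.resize(W[i][1][y0:y0+h,x0:x0+w],None,fx=s,fy=s,interpolation=cv2.INTER_CUBIC)
    for c,r in items:
        p=((circ(i,c,r)-[x0,y0]+.5)*s).astype(np.int32)
        cv2.polylines(im,[p],True,(255,255,0),1)
    return im
def sheet(E,name):
    T=[tile(1,[(E["low"],.062),(E["jar"],.0205)],E["low"]),tile(1,[(E["mid"],.054),(E["mill"],.004)],E["mid"]),
       tile(0,[(E["mid"],.054),(E["mill"],.004)],E["mid"]),tile(0,[(E["high"],.046),(E["can"],.0245)],E["high"])]
    cv2.imwrite(name,np.vstack([np.hstack(T[:2]),np.hstack(T[2:])]))
E
python3 - <<'E'
from ov import *
for n,i,u,z in [("mid0",0,(178,170),.048),("mill0",0,(80,177),.218),("can1",1,(703,227),.211),("high1",1,(627,208),.077)]: print(n,m(i,u,z).round(4))
E=dict(low=m(1,(327.5,197),.012),jar=m(1,(312,203),.117),mid=m(1,(476,168),.048),mill=m(1,(505,174),.218),high=m(0,(322,208),.077),can=m(0,(299,224),.211))
mat=np.mean([m(0,u,.006) for u in ((434,182),(521,187),(513,272),(428,264))],0); E["mat"]=mat
for n in E: print(n,E[n].round(4))
sheet(E,"pics/ov.png")
E
```

```text
mid0 [0.4827 0.1086 0.048 ]
mill0 [0.4835 0.1119 0.218 ]
can1 [ 0.4409 -0.0617  0.211 ]
high1 [ 0.4417 -0.0584  0.077 ]
low [0.4474 0.2896 0.012 ]
jar [0.4505 0.2896 0.117 ]
mid [0.4833 0.111  0.048 ]
mill [0.4834 0.1148 0.218 ]
high [ 0.4405 -0.0634  0.077 ]
can [ 0.4421 -0.0659  0.211 ]
mat [ 0.4077 -0.2463  0.006 ]
```

View pics/ov.png

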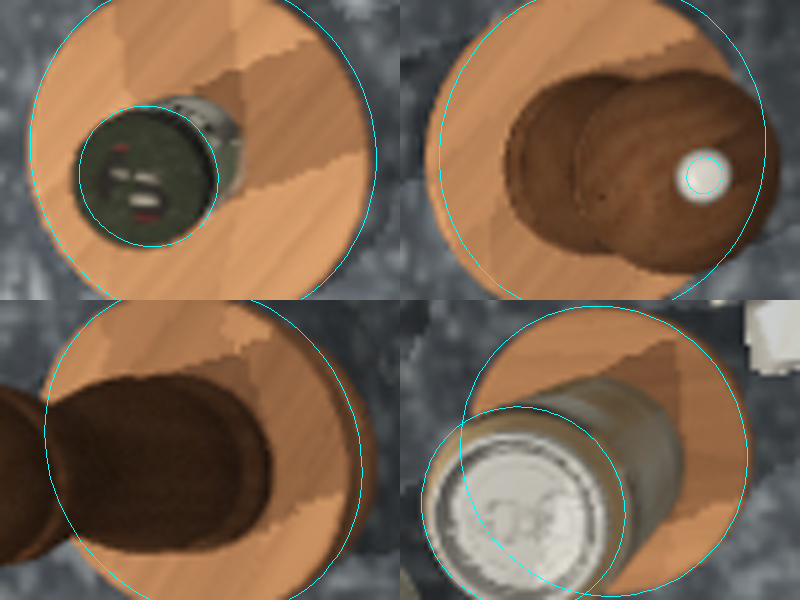

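```bash
cat > act.py <<'E'
from h import *
DN=[np.pi,0,np.pi]
P=dict(low=(.4474,.2921,.012),mid=(.483,.1135,.048),high=(.4405,-.062,.077),mat=(.407,-.2472,.006))
def st(): return bot.get_state()
def pick(xy,zbase,hgrip,N,zup):
    """grasp hgrip above the underside; returns TCP height above underside"""
    bot.grip(.088)
    z=zbase+hgrip-.019
    bot.move_ptp([*xy,zup],DN); bot.movel([*xy,z+.05],vel=.25); bot.movel([*xy,z],vel=.1)
    off=st()["tool_pos"][2]-zbase
    bot.grip(0.0,N); s=st(); print("grip",s["width"].round(4),s["gripper_force"],s["tool_pos"].round(4))
    bot.movel([*xy,z+.03],vel=.08); bot.movel([*xy,zup],vel=.25)
    s=st(); print("up",s["width"].round(4),s["wrist_force"].round(1),s["tool_pos"].round(4))
    return off
def place(dst,off,zt):
    x,y,zb=P[dst]; z=zb+off
    c=st()["tool_pos"]
    bot.movel([x,y,zt],vel=.25); bot.movel([x,y,z+.02],vel=.2); bot.movel([x,y,z+.004],vel=.05); bot.sleep(.2)
    f0=st()["wrist_force"][2]
    for i in range(9):
        bot.movel([x,y,z+.003-.001*i],vel=.02); s=st()
        if abs(s["wrist_force"][2]-f0)>3: break
    print("down",i,(s["wrist_force"][2]-f0).round(1),s["tool_pos"].round(4),"want",np.round([x,y,z],4))
    bot.grip(.088); zz=s["tool_pos"][2]
    bot.movel([x,y,zz+.03],vel=.1); bot.movel([x,y,max(zt,zz+.1)],vel=.3); print("clock",st()["clock"],st()["width"])
def snap(n,cam="top"): cv2.imwrite(f"pics/{n}.png",vision.capture(cam))
E
python3 - <<'E'
from act import *
o=pick((.4834,.114),.048,.140,30,.40)
place("mat",o,.40)
cv2.imwrite("pics/a1.png",np.hstack([cv2.resize(vision.capture(c)[130:340,180:460],(400,300)) for c in("top","scene")]))
E
```

```text
Traceback (most recent call last):
  File "act.py", line 11, in pick
    bot.grip(0.0,N); s=st(); print("grip",s["width"].round(4),s["gripper_force"],s["tool_pos"].round(4))
                                          ^^^^^^^^^^^^^^^^
AttributeError: 'float' object has no attribute 'round'
```

```bash
sed -i 's/s\["width"\].round(4)/round(float(s["width"]),4)/' act.py
python3 - <<'E'
from act import *
s=st(); print(s["width"],s["gripper_force"],s["tool_pos"],s["wrist_force"])
o=s["tool_pos"][2]-.048; xy=(.4834,.114)
bot.movel([*xy,.20],vel=.08); bot.movel([*xy,.40],vel=.25); s=st(); print(s["width"],s["wrist_force"],s["tool_pos"])
place("mat",o,.40)
cv2.imwrite("pics/a1.png",np.hstack([cv2.resize(vision.capture(c)[130:340,180:460],(400,300)) for c in("top","scene")]))
E
```

```text
0.04751440921767825 29.965945446651006 [0.48354006 0.11397119 0.16917358] [-0.40951707 -0.25515941  1.08040212]
0.04769094414784115 [-0.77780059 -0.56295198 -2.73013109] [0.48267638 0.11384969 0.39792711]
down 4 6.8 [ 0.4076 -0.2475  0.1271] want [ 0.407  -0.2472  0.1272]
clock 18.25 0.08767792139186428
```

View pics/a1.png

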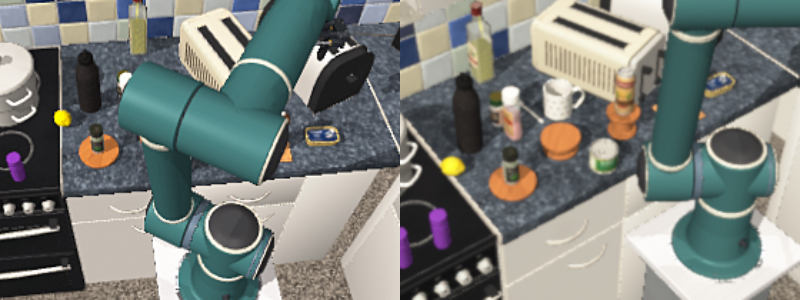

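The arm hides the mat in both views, but contact came at the expected height and the middle stand is now empty. Next: can, then jar.

Run:
```python
from act import *
import pickle
o=pick((.440,-.064),.077,.095,25,.40)
place("mid",o,.40)
o=pick((.4505,.2915),.012,.075,20,.40)
place("high",o,.40)
p=[.40,.2,.47]
bot.move_ptp(p,[np.pi,0,0]); cp=vision.camera_params("wrist"); im=vision.capture("wrist"); pickle.dump((cp,im),open("w2.pkl","wb"))
bot.move_ptp([.40,-.1,.47],[np.pi,0,0]); cp=vision.camera_params("wrist"); im2=vision.capture("wrist"); pickle.dump((cp,im2),open("w3.pkl","wb"))
cv2.imwrite("pics/a2.png",np.vstack([im[:210],im2[:210]])); print(st()["clock"])
```

```text
grip 0.0519 24.98365466887938 [ 0.4401 -0.0641  0.1532]
up 0.0514 [-0.2 -0.2 -2.7] [ 0.4393 -0.0639  0.3979]
down 4 5.1 [0.4834 0.1135 0.1242] want [0.483  0.1135 0.1246]
clock 29.45 0.08772686003501932
grip 0.0404 19.975689905695617 [0.4505 0.2916 0.068 ]
up 0.04 [ 0.1 -0.5 -1.3] [0.4499 0.2911 0.3979]
down 4 6.8 [ 0.4409 -0.062   0.133 ] want [ 0.4405 -0.062   0.1332]
clock 42.0917 0.08789346305428272
46.475
```

View pics/a2.png

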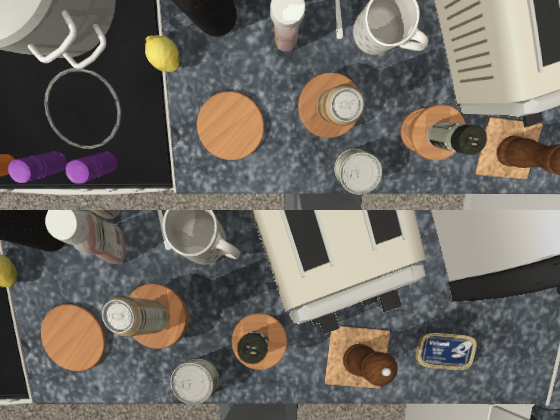

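All three stand upright: can on the middle stand, jar on the high one, mill on the mat. The low stand at (230,126) is empty. I'll fit it and overlay predicted circles to check centring.

Run:
```python
import pickle, ov
from ov import *
from act import P
ov.W=[pickle.load(open(f"w{i}.pkl","rb")) for i in (2,3)]
for i,c in ((0,(230,126)),(1,(73,127))):
    hsv=cv2.cvtColor(ov.W[i][1],cv2.COLOR_BGR2HSV); mk=cv2.inRange(hsv,(5,80,90),(22,255,255))
    n,lab,s,_=cv2.connectedComponentsWithStats(mk)
    ct,_=cv2.findContours((lab==lab[c[1],c[0]]).astype(np.uint8),cv2.RETR_EXTERNAL,cv2.CHAIN_APPROX_NONE)
    e=cv2.fitEllipse(max(ct,key=len)); print(e,px2plane(ov.W[i][0],e[0],.011).round(4), ov.W[i][0]["xyz"])
lo,mi,hi=P["low"],P["mid"],P["high"]
T=[tile(0,[(lo,.062)],lo),tile(0,[(mi,.054),((*mi[:2],.182),.0235)],mi),tile(1,[(hi,.046),((*hi[:2],.182),.0205)],hi),tile(1,[(mi,.054),((*mi[:2],.182),.0235)],mi)]
cv2.imwrite("pics/ov2.png",np.vstack([np.hstack(T[:2]),np.hstack(T[2:])]))
```

```text
((229.98211669921875, 125.14568328857422), (65.96444702148438, 68.725830078125), 154.62254333496094) [0.4477 0.2911 0.011 ] [0.47810778 0.19969274 0.61630468]
((72.3749771118164, 127.17688751220703), (59.40203094482422, 69.54019165039062), 143.50059509277344) [0.4477 0.29   0.011 ] [ 0.47818287 -0.09975861  0.61649432]
```

View pics/ov2.png

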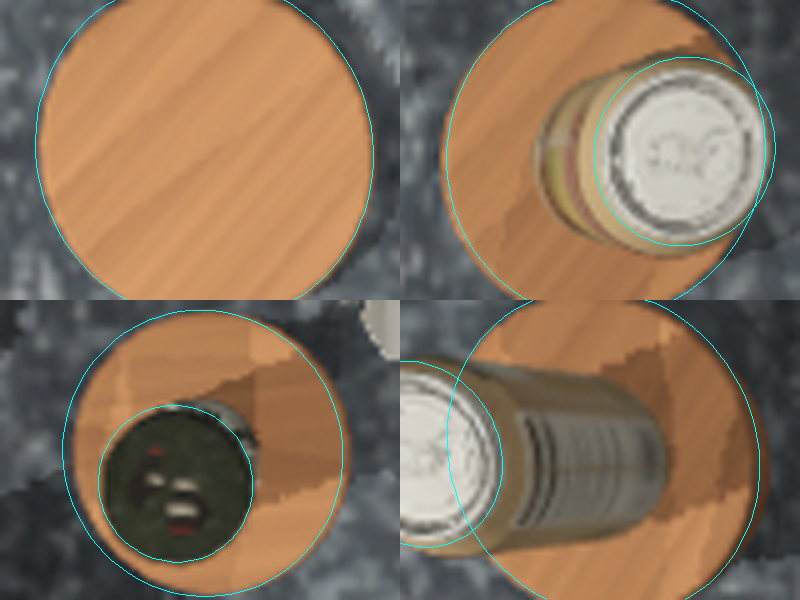

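Low stand fits the prediction to within 1 mm; the jar and can tops sit about 2–3 mm from their stand centres, which is fine. Now the mill.

Run:
```python
from act import *
import pickle
o=pick((.4074,-.2475),.006,.140,30,.40)
place("low",o,.40)
bot.move_ptp([.40,.1,.47],[np.pi,0,0]); im=vision.capture("wrist")
bot.move_ptp([.30,-.5,.45],[np.pi,0,0])
s=[cv2.resize(vision.capture(c)[140:300,180:460],(400,229)) for c in("top","scene")]
cv2.imwrite("pics/a3.png",np.vstack([cv2.resize(im[:210],(800,300)),np.hstack(s)])); print(st()["clock"])
```

```text
grip 0.0475 29.96521823682201 [ 0.4075 -0.2475  0.1272]
up 0.0473 [ 0.8  0.5 -1.9] [ 0.4068 -0.2471  0.3979]
down 4 4.6 [0.4478 0.2923 0.1331] want [0.4474 0.2921 0.1335]
clock 61.3583 0.08814920363936396
66.0583
```

View pics/a3.png

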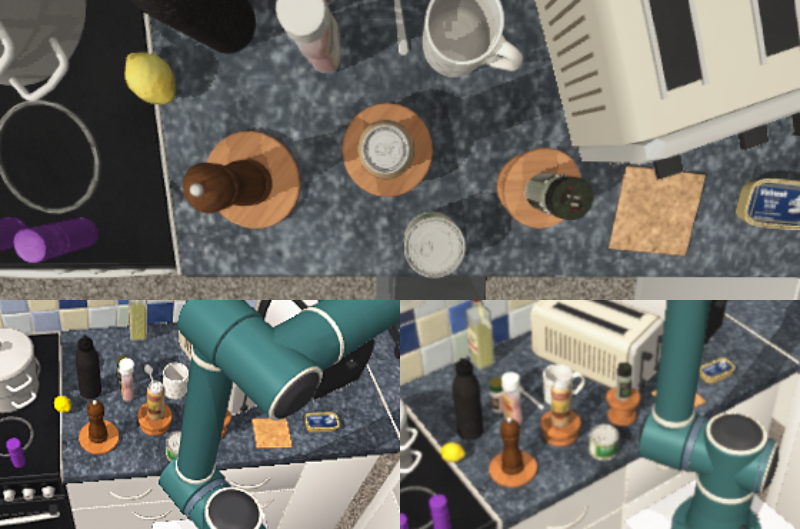

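The mill stands on the low stand at (250,180), the can on the middle stand at (387,150) and the jar on the high stand at (540,190). All are upright and the bystanders haven't moved.

```bash
python3 -c "
from bench import bot
print(bot.hand_in())"
```

```text
the job is handed in; nothing more can be done
None
```

I handed the job in at about 66 s on the robot's clock: the mill is on the lowest stand, the can on the middle one and the spice jar on the highest; all are upright, the can and jar measured within about 3 mm of centre (the mill's was only checked by eye), and the bean tin, mug and fish tin were not moved.

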